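# Fit the vial platform on the touch mixer and hold it running

## Task

Pick up the vial platform (it has an upright grip bar in its middle) and fit it on the mixer: the pin on the mixer's round head must enter the socket hidden under the platform, so that the platform sits flat on the head. Then press it down as far as the sprung head goes, which runs the mixer, and finish while holding it there: do not let go, the fingers stay on the platform and keep it pressed fully down. Keep the vials upright, and leave the bottles, the jar and the carton where they stand.

Things in the scene. Friction and masses are not known exactly. Their poses are not given: they have to be found in the camera images.
- grip (a point): grip point of the loose vial platform: centre of its upright black grip bar, 60 mm above the platform's flat underside. The bar is 26 mm long along the platform's x, 16 mm thick along its y (pinch it across this), and stands from 22 to 81 mm above the underside, in the middle of the platform. Nothing stands beside the bar along y. z is up
- socket (a point): mouth of the round blind hole in the middle of the platform's underside, exactly 60 mm below the grip point: 13 mm in diameter, 16 mm deep, hidden from above
- platform: the whole vial platform: a plate 112 mm (x) by 76 mm (y), 22 mm thick, 0.17 to 0.34 kg, with two vials (16 mm across, tops 57 mm above the underside) fixed 41 mm from the middle at either x end. Origin at the centre of its underside, axes as grip. Starts flat on the bench, yaw within 50 degrees; its final yaw on the mixer does not matter
- pin_foot (a point): centre of the flat top of the mixer's round black head (68 mm across), at the foot of its upright steel pin; 84 mm above the bench with the head up. The pin is 10 mm in diameter and 13 mm tall, tapered over its last 2.5 mm. The mixer's white housing (150 x 126 mm, fixed) ends 19 mm below this point. Seated, the platform's underside is at this point
- head (a joint): how far the mixer's head is pressed down, in m: 0 is up, 0.006 is fully down on its stop. The spring needs about 6 N to start moving and 13 N to reach the stop (the platform's weight helps, but alone does not move it)
- bottle: bystander: amber bottle, 38 mm across, 100 mm tall, loose; origin at the centre of its underside
- carton: bystander: upright pale carton, 42 x 42 x 115 mm, loose; origin at the centre of its underside
- jar: bystander: low white jar, 66 mm across, 55 mm tall, loose; origin at the centre of its underside
- dropper: bystander: tiny amber bottle, 28 mm across, 48 mm tall, loose; origin at the centre of its underside
Things that resemble listed ones, but are neither listed nor needed, are in the scene too. Of the things like the platform, leave any that is orange; of the rest the larger one is meant.

How it is judged:
By the outcome, as a careful person would: the job done as asked, in the order asked, and still so for the second after the job is handed in, while the arm keeps its last pose, push and grip.
It also fails if it takes over 48 s, if anything falls off the work surface, if the arm or the gripper's body presses on something with over 40 N, if the wrist force passes 120 N, or if a joint passes its speed limit or range.

## Robot

A 7-joint arm with a two-finger parallel gripper is mounted at the origin on the work surface. World frame = base frame: x ahead of the robot, y to its left, z up, the work surface at z = 0. Lengths are in m, angles in rad, forces in N, time in s.
With the tool pointing down it reaches from about 0.4 to 0.85 m from the base axis. Payload 6.9 kg.
Tool frame: the origin (TCP) lies midway between the tips of the shut fingers; the grasp point (between the pads) lies 19 mm behind it; z points along the fingers, y is the line along which they close (so a half turn about z gives the same grasp; the last joint's range is limited). The gripper opens to 85 mm and grips with 20 to 120 N. Pads are 22 mm wide; open, the fingers measure 114 mm over their backs; the gripper's body (76 mm by 85 mm) begins 54 mm behind the grasp point. The pads swing forward as they close: fully open they stand 13 mm farther back than shut.
Start: joints at [-1.073, 0.507, -0.238, 1.5, 0.126, 1.149, -0.155], TCP at [0.239, 0.577, 0.231] pointing down, gripper open.
Joint ranges: [-3.08, 3.08], [-0.24, 2.05], [-1.43, 1.35], [0, 2.5], [-1.52, 4.66], [0.17, 1.96], [-2.89, 2.89]. Speed limits (rad/s): [2.39, 2.39, 3.14, 3.14, 3.14, 3.14, 3.14].

## Interface

Orientations are given as a unit quaternion [x, y, z, w].
In Python, from rig import get_obs, vision, workorder gives the robot as it stands.
- The arm moves only by the tool carry_out, never from a script. Its argument "steps" is a list that holds one entry, the list of rows, each a list of 4 numbers: the shift along the tool's x, y, z in mm, then the turn about the tool's z in rad. In form: [[[tx, ty, tz, roll], ...]]. A call has exactly 10 rows; each row shifts and turns the commanded pose from where the row before left it, along the tool's axes as they then stand; what a row does not reach is not made up. A row lasts 1/12 s, in which the tool goes at most 41.7 mm and 7.16 degrees, less where a joint would pass 70% of its speed; a pose out of reach is approached as far as the arm can. A call with a gripper value outside its range is refused whole. "grip" is the opening, from 0 (shut) to 1 (fully open), set as the call begins (left out, the last holds). The fingers move at their own pace and stop on an object; "force" is the grip in N (left out, the last holds). Time passes only in rows, so rows that do not move let the fingers close, or fill a call up. It gives the time, the measured TCP pose, the force, the opening and the grip force at its end, in the units of the state.
- get_obs(): the state, without advancing time (a new reading comes with each control period).
- vision.snapshot(name): name is "side" or "top" or "wrist"; returns (picture, depth): 400x640x3 uint8, blue, green, red; 400x640 float32, m along the optical axis (not along the pixel's ray), 0 where there is no reading.
- vision.get_calibration(name): a dict with "mtx" (3x3 intrinsics, pixels), "xyz" and "attitude" of the camera in the world; the wrist camera has in their place "mount" (4x4, takes a point from camera to tool coordinates, whose origin is the TCP and whose axes are the flange's). Camera axes: x right, y up, looking along -z (the intrinsics and any distortion apply to the point x, -y, -z); pixel columns grow to the right and rows downward; lengths in m; the calibration is good to about 2 mm. A picture is of the moment at which its call begins: read the wrist's pose just before it. get_calibration takes no time and is no camera call.
- workorder.finish_job(): hands the job in; it is judged then, once.
Trained networks look in the newest picture that a camera, given by its name, has taken for a name from the list of things; names that differ only in an ending like _2 or _b are one class to them, and where a whole thing is asked for, a point or a joint stands for the part that bears it (a point fixed in the world has none). Each returns a list of dicts, best first, with "conf" (0 to 1); they miss things now and then, are a little off and sometimes report something else, mostly with a low value. They report only what shows in the picture. A call takes as long as a camera call. They do not tell look-alikes from the thing itself.
- vision.find_in(camera, query): "position" ([row, column] in pixels, amid what is visible of it).
- vision.mark_of(camera, query): "position" ([row, column] in pixels: a listed point, or the origin of a listed thing).
The state is a dict: "time": time; "joints": joint angles; "qvel": joint speeds; "tau": joint torques, N m; "eef_pos": TCP position; "tool_rot": TCP orientation; "force": force on the tool from outside, world axes, zero at the start; "torque": the same for the moment, N m; "opening": opening from 0.0 (shut) to 1.0 (fully open); "grip_force": force on a finger pad.
Only numpy, scipy, OpenCV 4.12 (cv2) and the standard library are available. Lean on these libraries where they do the work, as an engineer would, in place of code of your own. Each camera call takes 0.05 s, during which the arm holds its last target. There are 200 camera calls.

## Working session

There is one attempt and no reset: what is moved stays moved. The work goes in short steps, Python scripts to look and compute and a tool call to move; the robot and the scene stay as the last step left them, time stands still between calls to the robot, and variables do not carry over. Pictures are saved under pics/ and viewed, at most 10 in all, crops included, and the job is handed in when it is done.

Besides the shell and the picture viewer there is one more tool, called after "Emit:" by a JSON object that holds its "method" and its "body", one argument or row to a line. carry_out: Moves the arm, as the interface text tells. Its arguments: {"type":"object","properties":{"steps":{"type":"array"},"grip":{"type":"number"},"force":{"type":"number"}},"required":["steps"]}

```bash
mkdir -p pics
cat > h.py <<'E'
import numpy as np, cv2
from scipy.spatial.transform import Rotation as R
from rig import get_obs, vision, workorder
def cam(name,o=None):
    c=vision.get_calibration(name); K=np.array(c["mtx"])
    if "mount" in c:
        o=o or get_obs(); M=np.array(c["mount"]); Rt=R.from_quat(o["tool_rot"]).as_matrix()
        return K,Rt@M[:3,:3],Rt@M[:3,3]+np.array(o["eef_pos"]),c
    a=np.array(c["attitude"]); Rm=R.from_quat(a).as_matrix() if a.size==4 else (a if a.shape==(3,3) else R.from_euler('xyz',a).as_matrix())
    return K,Rm,np.array(c["xyz"]),c
def ray(C,row,col):
    K,Rm,p,_=C; v=np.array([(col-K[0,2])/K[0,0],-(row-K[1,2])/K[1,1],-1]); return Rm@v
def at_z(C,row,col,z):
    d=ray(C,row,col); p=C[2]; return p+d*(z-p[2])/d[2]
def at_d(C,row,col,dep): return C[2]+ray(C,row,col)*dep
def cloud(C,dep):
    r,c=np.mgrid[:dep.shape[0],:dep.shape[1]]; K,Rm,p,_=C
    v=np.stack([(c-K[0,2])/K[0,0],-(r-K[1,2])/K[1,1],-np.ones(dep.shape)],-1)*dep[...,None]
    return v@Rm.T+p
E
python3 - <<'E'
from h import *
o=get_obs(); print(o)
for n in ("top","side"):
    C=cam(n); print(n,C[3])
    im,d=vision.snapshot(n); cv2.imwrite(f"pics/{n}0.png",im); np.save(f"{n}0.npy",d)
    for q in ("grip","pin_foot"):
        for r in vision.mark_of(n,q): 
            print(n,q,r)
print(vision.get_calibration("wrist"))
E
```

```text
{'time': 0.0, 'joints': array([-1.07251578,  0.50833628, -0.2375048 ,  1.50113369,  0.125692  ,
        1.14890523, -0.15480022]), 'qvel': array([-5.47342341e-04,  7.95454670e-04, -4.29595131e-04, -3.51623726e-04,
       -6.09561987e-04, -1.55150968e-03,  7.49403206e-05]), 'tau': array([-8.01009537e-04, -6.20602012e+01, -2.18691118e+00, -2.49657851e+01,
        1.27618283e-02,  1.18225932e-02, -2.52797616e-05]), 'eef_pos': array([0.23911086, 0.5769046 , 0.23042965]), 'tool_rot': array([ 1.95131942e-01,  9.80776590e-01, -8.83793314e-04, -1.56855616e-04]), 'force': array([-0.88339432, -0.05884085, -0.25511093]), 'torque': array([0.03918195, 0.04518991, 0.00433952]), 'grip_force': 0.0, 'opening': 0.9965546007435234}
top {'mtx': array([[460.94560623,   0.        , 322.80150761],
       [  0.        , 460.94560623, 192.40752768],
       [  0.        ,   0.        ,   1.        ]]), 'xyz': array([0.4257246 , 0.0720452 , 1.29560178]), 'attitude': array([ 0.03375877, -0.03964633, -0.69948677,  0.71274593])}
top grip {'position': [205.1, 345.7], 'conf': 0.72}
top grip {'position': [199.3, 271
[... 451 characters left out ...]
1, 301.0], 'conf': 0.84}
side grip {'position': [202.7, 359.0], 'conf': 0.62}
side grip {'position': [236.7, 305.0], 'conf': 0.6}
side pin_foot {'position': [276.6, 328.4], 'conf': 0.84}
{'mtx': array([[342.31268034,   0.        , 316.03757577],
       [  0.        , 342.31268034, 201.79241219],
       [  0.        ,   0.        ,   1.        ]]), 'mount': array([[ 1.25058697e-03,  9.63613285e-01,  2.67297350e-01,
         6.89133426e-02],
       [ 9.99999052e-01, -1.35922553e-03,  2.21408821e-04,
        -1.64520580e-04],
       [ 5.76669864e-04,  2.67296820e-01, -9.63614071e-01,
        -1.42663382e-01],
       [ 0.00000000e+00,  0.00000000e+00,  0.00000000e+00,
         1.00000000e+00]])}
```

Run:
```python
from h import *
im=cv2.imread("pics/top0.png")
a=cv2.resize(im[110:290,180:480],None,fx=2.66,fy=2.66,interpolation=cv2.INTER_CUBIC); cv2.imwrite("pics/topc.png",a)
C=cam("top"); d=np.load("top0.npy")
for r,c in((205.1,345.7),(199.3,271.7),(146,283.2)): print(at_d(C,r,c,d[int(r),int(c)]), at_z(C,r,c,.06))
print(at_z(C,192.2,411.7,.084))
C=cam("side"); d=np.load("side0.npy")
for r,c in((194,301),(202.7,359),(236.7,305)): print(at_d(C,r,c,d[int(r),int(c)]), at_z(C,r,c,.06))
print(at_z(C,276.6,328.4,.084))
```

```text
[0.52000963 0.00183958 0.07908939] [0.52148914 0.00073792 0.06      ]
[0.53150083 0.19775463 0.081084  ] [0.53333711 0.19993695 0.06      ]
[0.68042897 0.17338152 0.05545332] [0.67949517 0.17301    0.06      ]
[ 0.55719152 -0.17223451  0.084     ]
[0.52339536 0.19776757 0.06065436] [0.52345962 0.19895165 0.06      ]
[0.67523307 0.16903627 0.03930092] [0.66806546 0.13389136 0.06      ]
[ 0.51776556 -0.00876929  0.06375966] [ 0.51810015 -0.00327047  0.06      ]
[ 0.54997302 -0.179254    0.084     ]
```

View pics/topc.png

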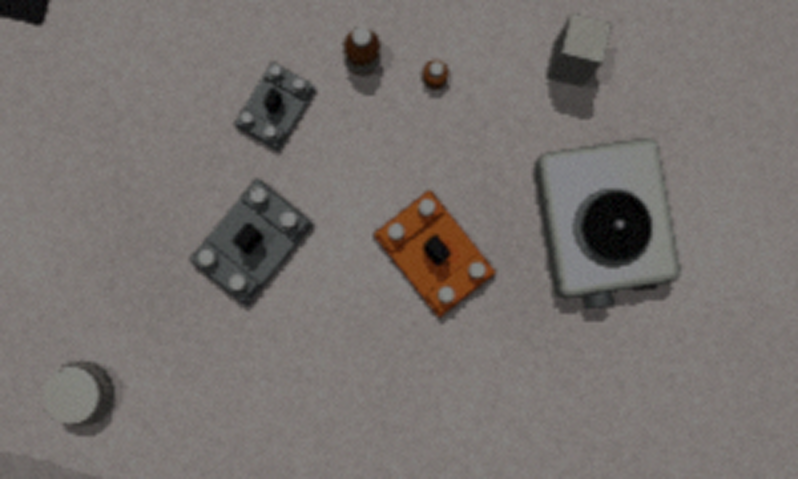

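View pics/side0.png

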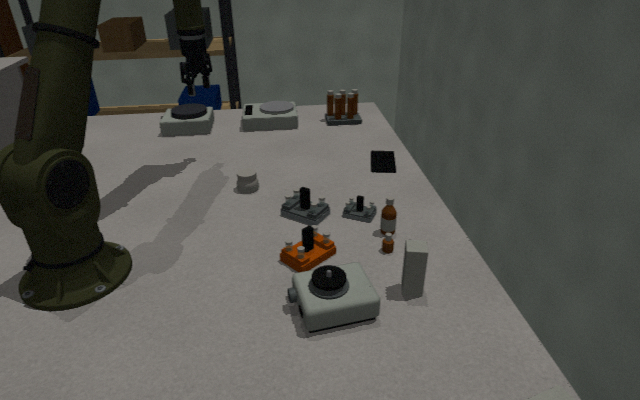

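Candidates (top picture, row/col): orange platform (205,346) is excluded. Of the greys, (199,272) is about 110 mm long and (146,283) is the smaller one, so (199,272) is the platform meant. The enlarged crop above confirms this. The mixer head is at about (192,412), and platform yaw is about -39°.

Emit:
{"method": "carry_out", "body": {
  "steps": [
    [[-27, -16, 0, 0], [-27, -16, 0, 0], [-27, -16, 0, 0], [-27, -16, 0, 0], [-27, -16, 0, 0], [-27, -16, 0, 0], [-27, -16, 0, 0], [-27, -16, 0, 0], [-27, -16, 0, 0], [-27, -16, 0, 0]]
  ],
  "grip": 1
}}

```text
time: 1.13
eef_pos: [0.4282, 0.3249, 0.2314]
tool_rot: [0.195, 0.981, 0.0, 0.0]
force: [1.5, 1.2, 1.2]
opening: 1.001
grip_force: 0.0
```

Emit:
{"method": "carry_out", "body": {
  "steps": [
    [[-28, -16, 4, 0], [-28, -16, 4, 0], [-28, -16, 4, 0], [-28, -16, 4, 0], [-28, -16, 4, 0], [0, 0, 10, 0.1], [0, 0, 10, 0.1], [0, 0, 0, 0.09], [0, 0, 0, 0], [0, 0, 0, 0]]
  ]
}}

```text
time: 1.97
eef_pos: [0.5262, 0.1989, 0.1913]
tool_rot: [0.333, 0.943, -0.0, 0.0]
force: [0.0, 0.4, -0.1]
opening: 0.999
grip_force: 0.0
```

Run:
```python
from h import *
o=get_obs(); im,d=vision.snapshot("wrist"); C=cam("wrist",o)
cv2.imwrite("pics/w1.png",im); np.save("w1.npy",d)
print(o["time"],o["eef_pos"],R.from_quat(o["tool_rot"]).as_matrix().round(3))
P=cloud(C,d); ok=d>0
for r in vision.mark_of("wrist","grip"): 
    a,b=r["position"]; print(r,at_z(C,a,b,.06),P[int(a),int(b)])
near=ok&(np.hypot(P[...,0]-.527,P[...,1]-.198)<.1)
bar=near&(P[...,2]>.07)&(P[...,2]<.095); q=P[bar]; print(len(q),q.mean(0),q.min(0),q.max(0))
print(cv2.minAreaRect((q[:,:2]*1000).astype(np.float32)))
pl=near&(P[...,2]>.015)&(P[...,2]<.03); q=P[pl]; print(len(q),cv2.minAreaRect((q[:,:2]*1000).astype(np.float32)),np.median(q[:,2]))
```

```text
1.9667 [0.52618038 0.19889659 0.19133595] [[-0.778  0.629  0.   ]
 [ 0.629  0.778 -0.   ]
 [-0.    -0.    -1.   ]]
{'position': [320.7, 396.9], 'conf': 0.8} [0.66641437 0.18056376 0.06      ] [0.66871314 0.17925719 0.05514113]
{'position': [201.8, 321.0], 'conf': 0.59} [0.53405281 0.19709055 0.06      ] [0.52851104 0.20114437 0.08241382]
684 [0.5319414  0.19855762 0.08006265] [0.51947681 0.18517825 0.07036577] [0.54647235 0.21055737 0.08277272]
((532.6553955078125, 197.9062042236328), (15.66796588897705, 25.265727996826172), 51.52207946777344)
4387 ((532.9608154296875, 197.96929931640625), (76.17027282714844, 110.9108657836914), 52.263450622558594) 0.021939314644202124
```

View pics/w1.png

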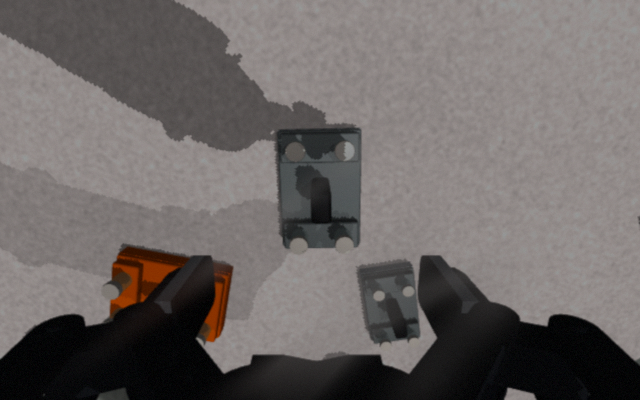

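The wrist view shows the grey target centred at (row 188, col 318), with its bar at (200,320). Orange is at lower left and the small grey one at lower right. Bar centre is (0.533, 0.198) and the fingers are aligned to within 1°.

Emit:
{"method": "carry_out", "body": {
  "steps": [
    [[-6, 3.5, 0, -0.015], [0, 0, 25, 0], [0, 0, 25, 0], [0, 0, 25, 0], [0, 0, 25, 0], [0, 0, 20, 0], [0, 0, 15, 0], [0, 0, 10, 0], [0, 0, 5, 0], [0, 0, 0, 0]]
  ]
}}

```text
time: 2.9
eef_pos: [0.533, 0.1975, 0.0406]
tool_rot: [0.327, 0.945, -0.0, -0.0]
force: [0.0, 1.1, 0.1]
opening: 0.999
grip_force: 0.0
```

Emit:
{"method": "carry_out", "body": {
  "steps": [
    [[0, 0, 0, 0], [0, 0, 0, 0], [0, 0, 0, 0], [0, 0, 0, 0], [0, 0, 0, 0], [0, 0, 0, 0], [0, 0, 0, 0], [0, 0, 0, 0], [0, 0, 0, 0], [0, 0, 0, 0]]
  ],
  "grip": 0,
  "force": 70
}}

```text
time: 3.73
eef_pos: [0.5334, 0.1978, 0.0418]
tool_rot: [0.328, 0.945, 0.0, 0.0]
force: [-0.8, 1.0, 5.8]
opening: 0.176
grip_force: 69.0
```

Run:
```python
from h import *
o=get_obs(); print(o["time"],o["eef_pos"],o["force"],o["opening"],o["grip_force"],o["joints"])
C=cam("top");im,d=vision.snapshot("top");P=cloud(C,d)
m=(d>0)&(np.hypot(P[...,0]-.555,P[...,1]+.174)<.06)
q=P[m&(P[...,2]>.076)&(P[...,2]<.092)]; print(len(q),q.mean(0),cv2.minAreaRect((q[:,:2]*1000).astype(np.float32)))
q=P[m&(P[...,2]>.092)];print(q)
```

```text
3.7333 [0.53335837 0.19782391 0.04179452] [-0.80064176  0.95214512  5.7935605 ] 0.17550774200820865 68.99153351783752 [-0.35465949  0.63433991 -0.06778876  1.87514328  0.06792582  0.63339599
  0.43905846]
504 [ 0.55147981 -0.17098627  0.0835502 ] ((551.3698120117188, -170.70413208007812), (65.21701049804688, 66.8713150024414), 45.569908142089844)
[[ 0.55382198 -0.16811745  0.09528167]
 [ 0.55385743 -0.17071575  0.09542333]
 [ 0.55413592 -0.1737788   0.09328936]
 [ 0.55077557 -0.16732845  0.09920458]
 [ 0.55073409 -0.16976858  0.10008281]
 [ 0.5513894  -0.17356701  0.09429926]
 [ 0.55109265 -0.17550994  0.09761797]
 [ 0.54864532 -0.16829477  0.09435431]
 [ 0.54874301 -0.17101583  0.09389316]
 [ 0.54831176 -0.17268297  0.09859732]]
```

Emit:
{"method": "carry_out", "body": {
  "steps": [
    [[0, 0, -10, 0], [0, 0, -20, 0], [0, 0, -25, 0], [0, 0, -25, 0], [0, 0, -25, 0], [0, 0, -25, -0.112], [0, 0, 0, -0.112], [0, 0, 0, -0.112], [0, 0, 0, -0.112], [0, 0, 0, -0.112]]
  ]
}}

```text
time: 4.62
eef_pos: [0.5326, 0.1974, 0.1717]
tool_rot: [0.051, 0.999, -0.0, -0.0]
force: [0.2, 0.3, -2.7]
opening: 0.181
grip_force: 68.3
```

Emit:
{"method": "carry_out", "body": {
  "steps": [
    [[0, 0, 0, -0.112], [0, 0, 0, -0.112], [0, 0, 0, -0.112], [0, 0, 0, -0.112], [0, 0, 0, -0.112], [0, 0, 0, -0.112], [0, 0, 0, -0.112], [0, 0, 0, -0.112], [0, 0, 0, -0.112], [0, 0, 0, -0.112]]
  ]
}}

```text
time: 5.45
eef_pos: [0.5326, 0.1971, 0.1714]
tool_rot: [-0.487, 0.873, -0.0, -0.001]
force: [-0.4, -0.4, -2.4]
opening: 0.18
grip_force: 68.3
```

Emit:
{"method": "carry_out", "body": {
  "steps": [
    [[0, 0, 0, -0.112], [0, 0, 0, -0.112], [0, 0, 0, -0.112], [0, 0, 0, -0.112], [0, 0, 0, -0.112], [0, 0, 0, 0], [0, 0, 0, 0], [0, 0, 0, 0], [0, 0, 0, 0], [0, 0, 0, 0]]
  ]
}}

```text
time: 6.28
eef_pos: [0.533, 0.1977, 0.1714]
tool_rot: [-0.707, 0.707, -0.0, -0.0]
force: [0.0, -0.3, -1.3]
opening: 0.18
grip_force: 68.4
```

Emit:
{"method": "carry_out", "body": {
  "steps": [
    [[15, -2, 0, 0], [30, -2, 0, 0], [34, -2, 0, 0], [34, -2, 0, 0], [34, -2, 0, 0], [34, -2, 0, 0], [34, -2, 0, 0], [30, -2, 0, 0], [19, -2, 0, 0], [10, 0, 0, 0]]
  ]
}}

```text
time: 7.12
eef_pos: [0.5514, -0.0801, 0.171]
tool_rot: [-0.706, 0.709, -0.0, -0.001]
force: [0.6, -0.2, -1.4]
opening: 0.178
grip_force: 68.4
```

Emit:
{"method": "carry_out", "body": {
  "steps": [
    [[0, 0, 0, 0], [0, 0, 0, 0], [0, 0, 0, 0], [0, 0, 0, 0], [0, 0, 0, 0], [0, 0, 0, 0], [0, 0, 0, 0], [0, 0, 0, 0], [0, 0, 0, 0], [0, 0, 0, 0]]
  ]
}}

```text
time: 7.95
eef_pos: [0.5514, -0.0763, 0.1713]
tool_rot: [0.708, -0.707, -0.0, 0.0]
force: [0.2, -0.5, -2.0]
opening: 0.176
grip_force: 68.4
```

Run:
```python
from h import *
o=get_obs(); im,d=vision.snapshot("wrist"); C=cam("wrist",o)
cv2.imwrite("pics/w2.png",im); np.save("w2.npy",d)
print(o["time"],o["eef_pos"],o["tool_rot"],o["force"])
for r in vision.mark_of("wrist","pin_foot"): print(r,at_z(C,*r["position"],.084))
for r in vision.mark_of("wrist","grip"): print(r)
P=cloud(C,d); t=np.array(o["eef_pos"]); T=(P-t)@R.from_quat(o["tool_rot"]).as_matrix()
m=(d>0)&(np.hypot(P[...,0]-.551,P[...,1]+.171)<.045)
q=P[m&(P[...,2]>.076)&(P[...,2]<.089)]; print("head",len(q),np.median(q[:,2]),cv2.minAreaRect((q[:,:2]*1000).astype(np.float32)),cv2.minEnclosingCircle((q[:,:2]*1000).astype(np.float32)))
q=P[m&(P[...,2]>.091)&(P[...,2]<.1)&(np.hypot(P[...,0]-.551,P[...,1]+.171)<.015)];print("pin",len(q),q.mean(0),q.min(0),q.max(0))
# held plate in tool frame: top surface is at tool z = .041-.022=.019
q=T[(d>0)&(np.abs(T[...,0])<.08)&(np.abs(T[...,1])<.06)&(T[...,2]>.013)&(T[...,2]<.024)]
print("plate",len(q),np.percentile(q[:,0],[.5,99.5]),np.percentile(q[:,1],[.5,99.5]),np.median(q[:,2]),cv2.minAreaRect((q[:,:2]*1000).astype(np.float32)))
A=np.c_[q[:,:2],np.ones(len(q))]; print("tilt",np.linalg.lstsq(A,q[:,2],rcond=None)[0])
for n in("top",):
    im,d=vision.snapshot(n);C=cam(n)
    for r in vision.mark_of(n,"grip"):print(r,at_z(C,*r["position"],t[2]+.019))
    P=cloud(C,d);T=(P-t)@R.from_quat(o["tool_rot"]).as_matrix()
    q=T[(d>0)&(np.abs(T[...,0])<.08)&(np.abs(T[...,1])<.06)&(T[...,2]>.013)&(T[...,2]<.026)]
    print("plate",len(q),cv2.minAreaRect((q[:,:2]*1000).astype(np.float32)))
```

```text
7.95 [ 0.5514018  -0.07628698  0.17127145] [ 7.07596603e-01 -7.06616620e-01 -1.39421755e-05  8.19821664e-06] [ 0.22779092 -0.51525346 -2.00537688]
{'position': [57.1, 314.8], 'conf': 0.83} [ 0.55108688 -0.17366365  0.084     ]
{'position': [284.1, 318.0], 'conf': 0.94}
head 9581 0.08403613500949894 ((550.446044921875, -172.8669891357422), (65.95211029052734, 67.50852966308594), 89.09893798828125) ((550.5694580078125, -173.42025756835938), 34.070308685302734)
pin 236 [ 0.55055579 -0.17302388  0.09608325] [ 0.54615995 -0.17790628  0.09112614] [ 0.55510285 -0.16842273  0.09888473]
plate 8938 [-0.02360257  0.05422463] [-0.03615033  0.0392284 ] 0.019881490806917312 ((12.809764862060547, 1.6032295227050781), (76.37246704101562, 82.99244689941406), 89.89268493652344)
tilt [-0.00256218 -0.00158285  0.01984892]
{'position': [204.2, 344.0], 'conf': 0.8} [0.51348521 0.01237545 0.19027145]
{'position': [147.8, 284.7], 'conf': 0.72} [0.64836401 0.15859713 0.19027145]
{'position': [188.8, 378.1], 'conf': 0.55} [ 0.5523538  -0.06951968  0.19027145]
plate 285 ((-17.676551818847656, -0.037639617919921875), (76.39696502685547, 84.3233871459961), 88.7586898803711)
```

View pics/w2.png

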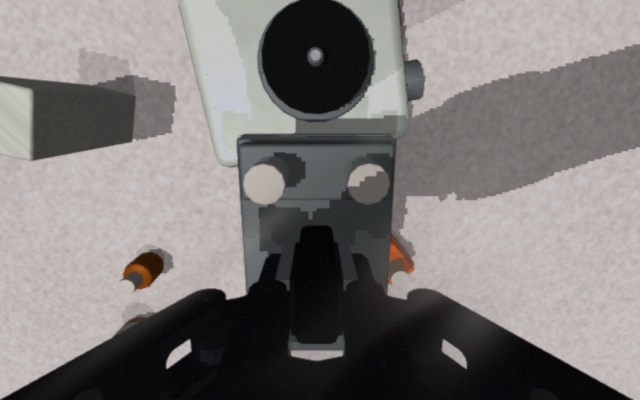

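The wrist view shows the held platform level, with its front vials at (184,264) and (184,368). The pin is at (57,315) on the black head. I'll refine the offset from pin to platform within each camera, so that camera biases cancel.

Run:
```python
from h import *
o=get_obs(); t=np.array(o["eef_pos"]); Rt=R.from_quat(o["tool_rot"]).as_matrix()
print(t)
def stat(n,q): 
    q=q*1000
    print("  ",n,len(q), (q.mean(0).round(1),((q.min(0)+q.max(0))/2).round(1)) if len(q)>2 else "")
for n in("wrist","top","side"):
    o=get_obs();im,d=vision.snapshot(n);C=cam(n,o);P=cloud(C,d);T=(P-t)@Rt; ok=d>0; x,y,z=T[...,0],T[...,1],T[...,2]
    print(n)
    v=ok&(abs(z+.016)<.005)
    for sx in(41,-41):
        for sy in(1,-1): stat(f"vial{sx}{sy}",T[v&(abs(x-sx/1e3)<.016)&(sy*y>.006)&(sy*y<.04)])
    stat("bartop",T[ok&(abs(z+.040)<.004)&(abs(x)<.02)&(abs(y)<.012)])
    hz=t[2]-P[...,2]
    rr=np.hypot(x-.097,y)
    stat("head",T[ok&(abs(P[...,2]-.084)<.006)&(rr<.045)])
    stat("pin",T[ok&(P[...,2]>.092)&(P[...,2]<.102)&(rr<.014)])
    for q,zz in(("pin_foot",.084),("grip",t[2]+.019),("platform",t[2]-.041),("socket",t[2]-.041)):
        for r in vision.mark_of(n,q):
            a=(at_z(C,*r["position"],zz)-t)@Rt*1000
            if abs(a[1])<30 and -40<a[0]<140: print("   mark",q,r["conf"],a.round(1))
```

```text
[ 0.55139371 -0.07636451  0.17126377]
wrist
   vial411 1435 (array([ 39.8,  21. , -15.1]), array([ 39.5,  21.4, -14.1]))
   vial41-1 1434 (array([ 39.6, -18.4, -15. ]), array([ 39.1, -18.5, -14.2]))
   vial-411 1 
   vial-41-1 6 (array([-39.7, -10.8, -11.9]), array([-39.7, -10.7, -11.9]))
   bartop 3738 (array([  0.6,   1.1, -38.7]), array([ -0.9,   0. , -40. ]))
   head 9571 (array([98. ,  1. , 87.2]), array([96.5,  1.2, 85.6]))
   pin 234 (array([96.7,  1. , 75.2]), array([96.9,  0.9, 75.7]))
   mark pin_foot 0.63 [98.1  1.3 87.3]
   mark grip 0.82 [ -1.2   1.8 -19. ]
   mark platform 0.56 [-2.9 -0.1 41. ]
   mark socket 0.66 [-0.1 -0.2 41. ]
top
   vial411 0 
   vial41-1 0 
   vial-411 33 (array([-44.5,  21.1, -14.7]), array([-45.2,  21.5, -14.7]))
   vial-41-1 36 (array([-45. , -19. , -14.7]), array([-45.4, -19.9, -16. ]))
   bartop 0 
   head 0 
   pin 0 
   mark platform 0.94 [-0.9  0.9 41. ]
   mark platform 0.24 [ 4.4 -7.1 41. ]
   mark socket 0.97 [-3.9  1.  41. ]
side
   vial411 36 (array([ 41.7,  22.9, -13.4]), array([ 41.6,  22.6, -13.2]))
   vial41-1 39 (array([ 41.6, -17.5, -12.9]), array([ 41. , -17.5, -12.9]))
   vial-411 9 (array([-34.6,  25.8, -13.6]), array([-35.5,  26.5, -13.6]))
   vial-41-1 0 
   bartop 54 (array([  2.3,   0.1, -38.2]), array([  1.6,  -0.6, -40. ]))
   head 662 (array([101.5,   2.2,  88.9]), array([98.1,  1.7, 87.3]))
   pin 14 (array([99.9,  1.8, 76.8]), array([99.1,  1.9, 77.2]))
   mark pin_foot 0.59 [102.6   1.7  87.3]
   mark grip 0.57 [  7.2   8.4 -19. ]
   mark platform 0.84 [10.3 -2.1 41. ]
   mark socket 0.87 [ 4.2  4.6 41. ]
```

All three cameras agree on the offset: about +98.2 mm in tool x and -0.6 mm in tool y.

Emit:
{"method": "carry_out", "body": {
  "steps": [
    [[12.2, -0.6, 0, 0], [20, 0, 0, 0], [20, 0, 0, 0], [20, 0, 0, 0], [16, 0, 0, 0], [10, 0, 0, 0], [0, 0, 8, 0], [0, 0, 8, 0], [0, 0, 6, 0], [0, 0, 4, 0]]
  ]
}}

```text
time: 9.78
eef_pos: [0.5517, -0.1731, 0.1441]
tool_rot: [0.708, -0.706, -0.001, 0.0]
force: [-0.2, -0.1, -2.6]
opening: 0.18
grip_force: 68.5
```

Emit:
{"method": "carry_out", "body": {
  "steps": [
    [[0, 0, 0, 0], [0, 0, 0, 0], [0, 0, 0, 0], [0, 0, 1, 0], [0, 0, 1, 0], [0, 0, 1, 0], [0, 0, 1, 0], [0, 0, 1, 0], [0, 0, 1, 0], [0, 0, 1, 0]]
  ]
}}

```text
time: 10.62
eef_pos: [0.5521, -0.1746, 0.1382]
tool_rot: [0.708, -0.707, -0.0, 0.0]
force: [0.2, -0.9, -2.7]
opening: 0.178
grip_force: 68.5
```

```bash
python3 -c "
from h import *
o=get_obs();print(o['time'],o['eef_pos'],o['tool_rot'],o['force'],o['torque'])"
```

```text
10.6167 [ 0.55210322 -0.1745677   0.13816329] [ 7.07559331e-01 -7.06653940e-01 -3.86193423e-05  1.68570875e-05] [ 0.15343675 -0.87172974 -2.68863434] [-0.03696032  0.00469089  0.01274803]
```

Emit:
{"method": "carry_out", "body": {
  "steps": [
    [[0, 0, 1, 0], [0, 0, 1, 0], [0, 0, 1, 0], [0, 0, 1, 0], [0, 0, 0, 0], [0, 0, 0, 0], [0, 0, 0, 0], [0, 0, 0, 0], [0, 0, 0, 0], [0, 0, 0, 0]]
  ]
}}

```text
time: 11.45
eef_pos: [0.5522, -0.1745, 0.1343]
tool_rot: [0.708, -0.707, 0.0, -0.0]
force: [0.6, -0.2, -1.9]
opening: 0.182
grip_force: 68.5
```

Emit:
{"method": "carry_out", "body": {
  "steps": [
    [[0, 0, 1, 0], [0, 0, 1, 0], [0, 0, 1, 0], [0, 0, 1, 0], [0, 0, 1, 0], [0, 0, 0, 0], [0, 0, 0, 0], [0, 0, 0, 0], [0, 0, 0, 0], [0, 0, 0, 0]]
  ]
}}

```text
time: 12.28
eef_pos: [0.5522, -0.1746, 0.1293]
tool_rot: [0.708, -0.707, 0.0, -0.0]
force: [0.4, -0.6, -2.4]
opening: 0.181
grip_force: 68.5
```

Emit:
{"method": "carry_out", "body": {
  "steps": [
    [[0, 0, 1, 0], [0, 0, 1, 0], [0, 0, 1, 0], [0, 0, 1, 0], [0, 0, 1, 0], [0, 0, 0, 0], [0, 0, 0, 0], [0, 0, 0, 0], [0, 0, 0, 0], [0, 0, 0, 0]]
  ]
}}

```text
time: 13.12
eef_pos: [0.5521, -0.1745, 0.1246]
tool_rot: [0.708, -0.707, 0.0, 0.0]
force: [-2.3, 0.6, 5.6]
opening: 0.178
grip_force: 69.4
```

Seated contact is at the expected height. Pressing down now.

Emit:
{"method": "carry_out", "body": {
  "steps": [
    [[0, 0, 1, 0], [0, 0, 1, 0], [0, 0, 1, 0], [0, 0, 1, 0], [0, 0, 1, 0], [0, 0, 1, 0], [0, 0, 0, 0], [0, 0, 0, 0], [0, 0, 0, 0], [0, 0, 0, 0]]
  ]
}}

```text
time: 13.95
eef_pos: [0.5523, -0.1745, 0.1198]
tool_rot: [0.708, -0.707, 0.001, 0.0]
force: [-5.2, -0.2, 15.1]
opening: 0.176
grip_force: 70.9
```

Emit:
{"method": "carry_out", "body": {
  "steps": [
    [[0, 0, 1, 0], [0, 0, 1, 0], [0, 0, 0, 0], [0, 0, 0, 0], [0, 0, 0, 0], [0, 0, 0, 0], [0, 0, 0, 0], [0, 0, 0, 0], [0, 0, 0, 0], [0, 0, 0, 0]]
  ],
  "force": 90
}}

```text
time: 14.78
eef_pos: [0.5524, -0.1744, 0.1197]
tool_rot: [0.708, -0.707, 0.002, 0.0]
force: [-10.8, 0.6, 32.6]
opening: 0.178
grip_force: 89.8
```

Run:
```python
from h import *
o=get_obs(); t=np.array(o["eef_pos"]);Rt=R.from_quat(o["tool_rot"]).as_matrix(); print(o['time'],t,o['force'],o['torque'])
for n in("wrist","side"):
    im,d=vision.snapshot(n);C=cam(n,o);P=cloud(C,d);T=(P-t)@Rt
    cv2.imwrite(f"pics/{n}3.png",im)
    q=P[(d>0)&(abs(T[...,0])<.054)&(abs(T[...,1])<.036)&(T[...,2]>.012)&(T[...,2]<.027)]
    if len(q): 
        s=np.linalg.lstsq(np.c_[q[:,:2]-t[:2],np.ones(len(q))],q[:,2],rcond=None)[0];print(n,"plate top z, slopes",s,len(q),np.median(q[:,2]))
im=cv2.imread("pics/side3.png");cv2.imwrite("pics/s3c.png",cv2.resize(im[170:350,220:440],None,fx=3,fy=3,interpolation=cv2.INTER_CUBIC))
```

```text
14.7833 [ 0.55240161 -0.17442646  0.11969809] [-10.79425742   0.60145456  32.57900574] [0.0609898  2.76086319 0.03818259]
wrist plate top z, slopes [-0.00685135 -0.01317142  0.09991428] 8142 0.0999279571958908
side plate top z, slopes [-0.01373341 -0.02330442  0.09991979] 503 0.09912968236982023
```

View pics/s3c.png

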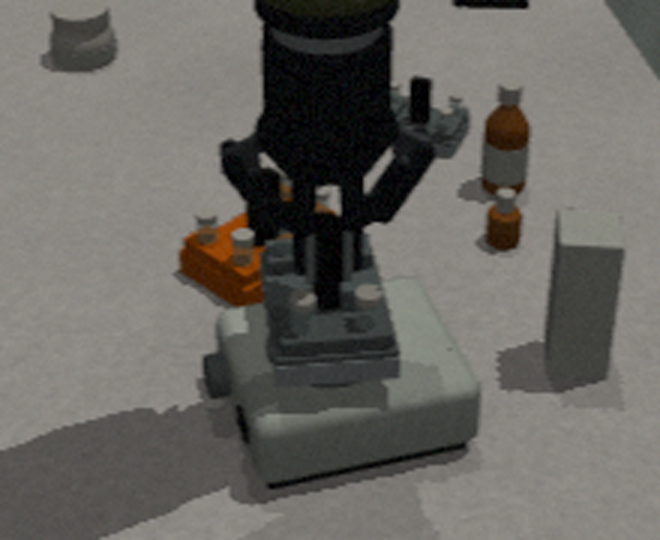

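The plate top is at z = 0.100, so the underside is at 0.078 and the head is on its stop: force is rising with no further travel. I'll ease the excess push and side load slightly.

Emit:
{"method": "carry_out", "body": {
  "steps": [
    [[0, 0.5, 0, 0], [0, 0.5, 0, 0], [0, 0, -0.7, 0], [0, 0, 0, 0], [0, 0, 0, 0], [0, 0, 0, 0], [0, 0, 0, 0], [0, 0, 0, 0], [0, 0, 0, 0], [0, 0, 0, 0]]
  ]
}}

```text
time: 15.72
eef_pos: [0.5522, -0.1745, 0.1197]
tool_rot: [0.708, -0.707, 0.002, -0.0]
force: [-5.4, 0.4, 24.8]
opening: 0.176
grip_force: 88.5
```

Run:
```python
from h import *
o=get_obs(); t=np.array(o["eef_pos"]);Rt=R.from_quat(o["tool_rot"]).as_matrix(); print(o['time'],t,o['force'],o['torque'],R.from_matrix(Rt).as_matrix()[2])
im,d=vision.snapshot("wrist");C=cam("wrist",o);P=cloud(C,d);T=(P-t)@Rt
q=P[(d>0)&(abs(T[...,0])<.052)&(abs(T[...,1])<.034)&(T[...,2]>.015)&(T[...,2]<.026)]
s=np.linalg.lstsq(np.c_[q[:,:2]-t[:2],np.ones(len(q))],q[:,2],rcond=None)[0];print(s,len(q),np.median(q[:,2]))
```

```text
15.7167 [ 0.55220541 -0.17449021  0.11974869] [-5.37920535  0.399582   24.8255167 ] [-0.0164007   1.64109247  0.0189384 ] [ 0.00191367 -0.00298693 -0.99999371]
[-0.00143388 -0.00403697  0.09996571] 6516 0.09996811468503189
```

The platform is flat (within 0.3°) and still on the stop under about 27 N on the head. Handing in.

```bash
python3 -c "
from rig import workorder
print(workorder.finish_job())"
```

```text
the job is handed in; nothing more can be done
None
```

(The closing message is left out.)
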